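# Snap the leg into a forearm crutch

## Task

The crutch is clamped in the vice and its leg has been started into the tube. Squeeze the leg's two spring buttons flush and slide them in under the mouth of the tube, then ease the leg on until both buttons pop out through the first pair of holes, and let go. A light push is enough: do not force or ram the leg or the thin tube, and leave the bowl, rasp and calipers alone.

Things in the scene. Friction and masses are not known exactly. Their poses are not given: they have to be found in the camera images.
- tube_axis (a point): Point on the axis of the crutch's aluminium tube (25 mm, bore 20.6 mm), fixed level in a bench vice, 85 mm above the bench. y points level along the axis INTO the tube, z up. The mouth, the end face of the grey 31 mm collar (32 mm long) on the tube's end, lies 44 to 58 mm before this point (-y): it differs each time, can be seen and felt, is not measured. Bore flared 0.8 mm over the first 3 mm.
- leg_buttons (a point): Loose crutch leg, a level 19 mm aluminium tube of 0.13 to 0.2 kg: point on its axis between its two opposed spring buttons (steel pins, 9 mm thick, at its +x and -x sides, each 5 mm proud of the leg, straight flanks: the mouth cannot push them in). y points along the leg to its nose, 60 mm ahead, already in the tube; z up. At the start 73 to 86 mm before tube_axis, 84 mm high.
- leg_grip (a point): Point on the leg's axis 90 mm behind the buttons; axes as leg_buttons. Bare 19 mm tube from the buttons back to the rubber foot (36 mm wide, from 228 to 272 mm behind the buttons).
- button_near (a joint): Travel in m of the button at -x of leg_buttons: 0 fully out, 0.005 flush with the leg (takes 6 N; each button is square to the leg). Fingers on the buttons' rear halves leave the front halves free to go under the mouth. Held down by the bore it reads 0.003 to 0.0045, drags (about 7 N for both) and springs out by itself at a hole.
- button_far (a joint): The same for the button at +x of leg_buttons. The first pair of round 11 mm holes is at the tube's +x and -x sides, between 6 mm before and 6 mm past tube_axis: it differs each time, can be seen and felt, is not measured. More pairs every 25 mm deeper are not used. The parts are thin: keep every push below 18 N.
- v_block (a point): Fixed wooden V-block that carries the leg: point on the bench under its middle, 196 mm before tube_axis, same axes. 64 mm wide, 30 mm along the leg, top 88 mm high.
- vice (a point): Fixed bench vice that grips the tube: point on the bench under its middle, 94 mm past tube_axis, same axes. 130 mm along y, reaching 80 mm to +x and 170 mm to -x (screw and bar), jaws 107 mm high. The crutch runs on to 550 mm past its mouth, no higher than 140 mm.
- bowl: Bystander: black rubber plaster bowl, 110 mm wide, 72 mm high, origin at the centre of its underside.
- rasp: Bystander: open steel rasp blade lying flat, 250 x 42 x 13 mm along its x, origin at the centre of its underside.
- calipers: Bystander: steel bow calipers lying flat, 200 mm along their x from the pivot, 130 mm across, origin at the pivot.

How it is judged:
On the way:
1. both buttons are pressed in under the tube, past its mouth (y of leg_buttons in the frame of tube_axis above -0.036 m and value of joint each of button_near, button_far above 0.002 m), for 0.1 s.
At the end, for the whole second after the job is handed in: Both buttons have sprung out through the first holes: out to within 1.8 mm of full travel within 10 mm of tube_axis along the tube, leg turned less than 0.25 rad about the tube, at rest and released (y of leg_buttons in the frame of tube_axis between -0.01 and 0.01 m and angle between the x axis of leg_buttons and the x axis of tube_axis, either way round below 0.25 rad and value of joint each of button_near, button_far below 0.0018 m and linear speed of leg below 0.02 m/s); the robot touches nothing.
It fails at once if the leg is rammed or wedged (over 25 N against the tube, its collar or the V-block) (contact force between leg and tube above 25 N or contact force between leg and collar above 25 N or contact force between leg and holder above 25 N).
It fails at once if the fingers bear on the tube, its collar, the vice or the V-block with over 18 N (contact force between the fingers and tube above 18 N or contact force between the fingers and collar above 18 N or contact force between the fingers and holder above 18 N).
It fails at once if a bystander is moved by more than 20 mm (distance of any of bowl, rasp, calipers from where it was at the start of the episode above 0.02 m).
It also fails if it takes over 61 s, if anything falls off the work surface, if the arm or the gripper's body presses on something with over 40 N, if the wrist force passes 120 N, or if a joint passes its speed limit or range.

## Robot

A 6-joint arm with a two-finger parallel gripper is mounted at the origin on the work surface. World frame = base frame: x ahead of the robot, y to its left, z up, the work surface at z = 0. Lengths are in m, angles in rad, forces in N, time in s.
With the tool pointing down it reaches from about 0.425 to 0.95 m from the base axis. Payload 3.5 kg.
Tool frame: the origin (TCP) lies midway between the tips of the shut fingers; the grasp point (between the pads) lies 19 mm behind it; z points along the fingers, x is the direction in which the jaws open and shut, and the axes are right-handed (so a half turn about z gives the same grasp; the last joint's range is limited). The gripper opens to 85 mm and grips with 20 to 120 N. Pads are 22 mm wide; open, the fingers measure 114 mm over their backs; the gripper's body (76 mm by 85 mm) begins 54 mm behind the grasp point. The pads swing forward as they close: fully open they stand 13 mm farther back than shut.
Start: joints at [1.056, 0.286, 1.577, -0, 1.279, -0.15], TCP at [0.241, 0.631, 0.231] pointing down, gripper open.
Joint ranges: [-2.77, 2.77], [-0.9, 2.22], [0.21, 2.48], [-1.53, 4.67], [0.24, 2.81], [-2.84, 2.84]. Speed limits (rad/s): [2.79, 2.79, 3.14, 3.14, 3.14, 3.14].

## Interface

Orientations are given as a unit quaternion [x, y, z, w].
In Python, from plant import readout, optics, ctrl gives the robot as it stands. The module is installed in compiled form; this text tells all that it offers.
- The arm moves only by the shell command python3 -m crank 'ROWS' [OPENING] [FORCE]. ROWS is text: rows parted by semicolons, each of 6 numbers parted by spaces: the shift along the tool's x, y, z in mm, then the turn, a rotation vector about the tool's x, y, z in rad. In form: dx dy dz ax ay az; .... A call has 1 to 5 rows; each row shifts and turns the commanded pose from where the row before left it, along the tool's axes as they then stand; what a row does not reach is not made up. A row lasts 1/8 s, in which the tool goes at most 62.5 mm and 10.7 degrees, less where a joint would pass 70% of its speed; a pose out of reach is approached as far as the arm can. A call is refused whole if a number of a shift passes 62.5 or a number of a turn 0.188, either way. A call with a gripper value outside its range is refused whole. OPENING is the opening, from -1 (shut) to 1 (fully open), set as the call begins (- or left out, the last holds). The fingers move at their own pace and stop on an object; FORCE is the grip in N (left out, the last holds). Time passes only in rows, so rows that do not move let the fingers close. It gives the time, the measured TCP pose, the force and the opening at its end, in the units of the state.
- readout.get_state(): the state, without advancing time (a new reading comes with each control period).
- optics.read_camera(name): name is "scene" or "top" or "wrist"; returns the picture (384x512x3 uint8, red, green, blue); there is no depth.
- optics.calibration(name): a dict with "mtx" (3x3 intrinsics, pixels), "rvec" (rotation vector, rad) and "tvec" (3), from world to camera coordinates, as OpenCV has them; the wrist camera has in their place "tool_from_camera" (4x4, takes a point from camera to tool coordinates, whose origin is the TCP and whose axes are the tool frame's). Camera axes: x right, y down, z forward; pixel columns grow to the right and rows downward; lengths in m; the calibration is good to about 2 mm. A picture is of the moment at which its call begins: read the wrist's pose just before it. calibration takes no time and is no camera call.
- ctrl.sign_off(): hands the job in, once; it reports no verdict.
Trained networks look in the newest picture that a camera, given by its name, has taken for a name from the list of things; names that differ only in an ending like _2 or _b are one class to them, and where a whole thing is asked for, a point or a joint stands for the part that bears it (a point fixed in the world has none). Each returns a list of dicts, best first, with "p" (0 to 1); they miss things now and then, are a little off and sometimes report something else, mostly with a low value. They report only what shows in the picture. A call takes as long as a camera call.
- optics.recognise(camera, thing): "xy" ([column, row] as shares, 0 to 1, of the picture: columns of its width, rows of its height, amid what is visible of it).
The state is a dict: "time": time; "qpos": joint angles; "dq": joint speeds; "joint_efforts": joint torques, N m; "eef_pos": TCP position; "tcp_rot": TCP orientation; "contact_force": force on the tool from outside, world axes, zero at the start; "wrist_torque": the same for the moment, N m; "opening": opening from 0.0 (shut) to 1.0 (fully open).
Only numpy, scipy, OpenCV 4.12 (cv2) and the standard library are available. Lean on these libraries where they do the work, as an engineer would, in place of code of your own. Each camera call takes 0.05 s, during which the arm holds its last target.

## Working session

There is one attempt and no reset: what is moved stays moved. The work goes in short steps, Python scripts to look and compute and a shell command to move; the robot and the scene stay as the last step left them, time stands still between calls to the robot, and variables do not carry over. Pictures are saved under pics/ and viewed, and the job is handed in when it is done.

```bash
mkdir -p pics; ls
python3 - <<'E'
from plant import readout, optics, ctrl
import cv2, json
s=readout.get_state(); print(s)
for n in ("scene","top","wrist"):
    im=optics.read_camera(n); cv2.imwrite(f"pics/{n}0.png",im[:,:,::-1])
    c=optics.calibration(n); print(n,{k:(v.tolist() if hasattr(v,'tolist') else v) for k,v in c.items()})
    for t in ("leg_buttons","leg_grip","tube_axis","v_block","vice","button_near","button_far","bowl","rasp","calipers"):
        print(t,[(round(d['xy'][0]*512,1),round(d['xy'][1]*384,1),round(d['p'],2)) for d in optics.recognise(n,t)][:3])
print(readout.get_state()['time'])
E
```

```text
pics
{'time': 0.0, 'qpos': array([ 1.05602497e+00,  2.87172320e-01,  1.57816753e+00,  3.33108882e-05,
        1.27860170e+00, -1.50014080e-01]), 'dq': array([ 0.0012488 , -0.00102779,  0.00081538, -0.00034028, -0.00015998,
        0.00113526]), 'joint_efforts': array([-1.29203654e-04, -4.05974507e+01, -2.92625803e+01, -2.10748958e-04,
        5.91524920e-03,  2.36068658e-06]), 'eef_pos': array([0.24043672, 0.63002796, 0.22994787]), 'tcp_rot': array([ 8.23629065e-01,  5.67127661e-01, -1.06296700e-03,  4.99685075e-04]), 'contact_force': array([-0.23312673, -0.26122348,  0.05404504]), 'wrist_torque': array([0.02899778, 0.01839986, 0.014417  ]), 'opening': 1.0032554044865143}
scene {'mtx': [[378.6395057801469, 0.0, 259.971720850137], [0.0, 378.6395057801469, 193.8574700448783], [0.0, 0.0, 1.0]], 'rvec': [1.9450165269203095, 1.6872103422959086, -0.6000153693935696], 'tvec': [-0.04711926519267982, -0.355482363303798, 1.4325880992885]}
leg_buttons [(220.9, 194.3, 0.67)]
leg_grip [(225.5, 194.4, 0.56)]
tube_axis [(334.4, 216.7, 0.78)]
v_block [(332.4, 217.0, 0.89)]
vice [(332.1, 218.7, 0.58)
[... 578 characters left out ...]
(389.3, 279.5, 0.73), (338.0, 89.9, 0.36)]
rasp [(338.6, 92.3, 0.8)]
calipers [(221.9, 54.6, 0.64)]
wrist {'mtx': [[276.0038770757195, 0.0, 253.32956651130138], [0.0, 276.0038770757195, 187.74730628891254], [0.0, 0.0, 1.0]], 'tool_from_camera': [[0.9999999397426611, -0.00031084695334311375, -0.00015456016010880613, 0.00020930775236249755], [0.00034308547769374044, 0.9528788321292873, 0.30335097423986956, -0.07869740487876177], [5.29813787221113e-05, -0.30335100898809386, 0.9528788813584211, -0.14222948835603869], [0.0, 0.0, 0.0, 1.0]]}
leg_buttons []
leg_grip []
tube_axis []
v_block [(78.4, 377.4, 0.45)]
vice [(78.9, 380.3, 0.58)]
button_near []
button_far []
bowl []
rasp []
calipers []
1.65
```

View pics/top0.png

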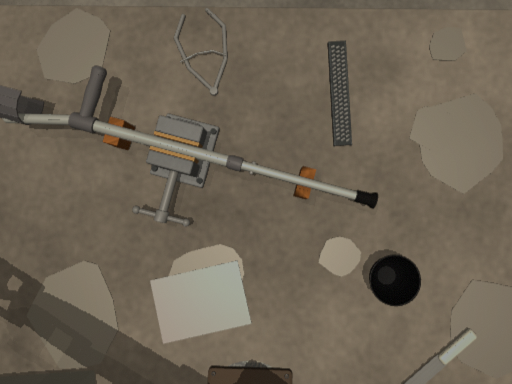

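View pics/scene0.png

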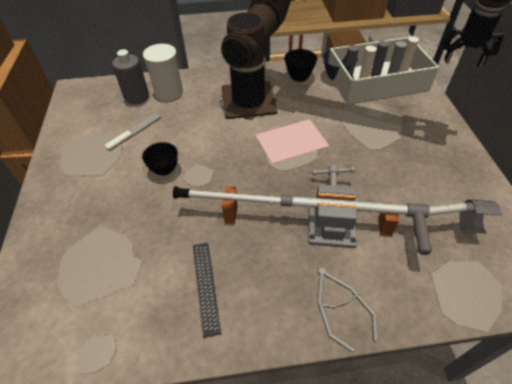

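View pics/wrist0.png

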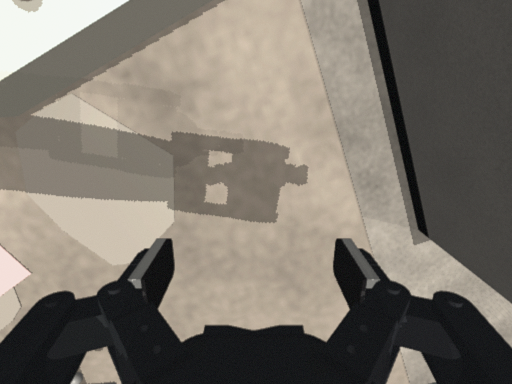

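Run:
```python
import cv2
im=cv2.imread("pics/top0.png")[120:220,200:400]; cv2.imwrite("pics/top0z.png",cv2.resize(im,None,fx=4,fy=4,interpolation=cv2.INTER_CUBIC))
```

```text
(no output)
```

View pics/top0z.png

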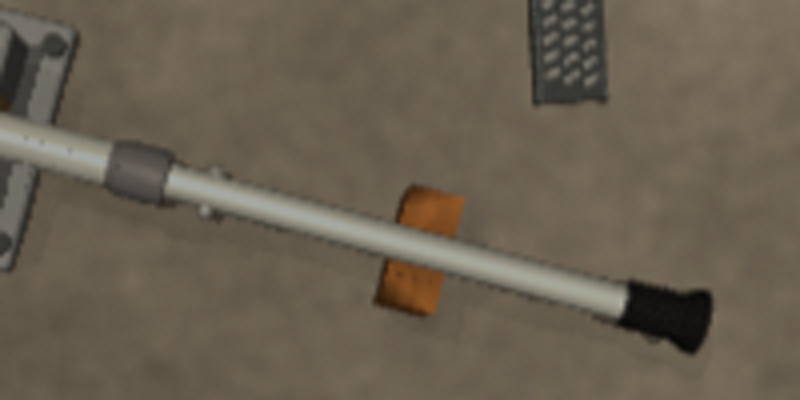

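The top view shows the collar's mouth at about (243,164), the buttons at about (252,168) and the foot at about (366,199). The leg runs right to left into the tube. Next I'll measure the axis on the z=0.085 plane.

```bash
cat > h.py <<'E'
import numpy as np, cv2
from plant import readout, optics, ctrl
from scipy.spatial.transform import Rotation as R
def ray(cam,uv,z,s=None):
    c=optics.calibration(cam); uv=np.array(uv,float).reshape(-1,1,2)
    p=cv2.undistortPoints(uv,np.array(c['mtx']),None).reshape(-1,2); d=np.c_[p,np.ones(len(p))]
    if cam=='wrist':
        T=np.array(c['tool_from_camera']); Rt=R.from_quat(s['tcp_rot']).as_matrix()
        Rw=Rt@T[:3,:3]; o=Rt@T[:3,3]+s['eef_pos']
    else:
        Rc=cv2.Rodrigues(np.array(c['rvec']))[0]; Rw=Rc.T; o=-Rc.T@np.array(c['tvec'])
    w=d@Rw.T; t=(z-o[2])/w[:,2]
    return o+w*t[:,None]
def proj(cam,P,s=None):
    c=optics.calibration(cam); P=np.array(P,float).reshape(-1,3)
    if cam=='wrist':
        T=np.array(c['tool_from_camera']); Rt=R.from_quat(s['tcp_rot']).as_matrix()
        Rw=Rt@T[:3,:3]; o=Rt@T[:3,3]+s['eef_pos']; Q=(P-o)@Rw
        return cv2.projectPoints(Q,np.zeros(3),np.zeros(3),np.array(c['mtx']),None)[0].reshape(-1,2)
    return cv2.projectPoints(P,np.array(c['rvec']),np.array(c['tvec']),np.array(c['mtx']),None)[0].reshape(-1,2)
E
python3 - <<'E'
from h import *
z=lambda a,b:(200+(a+.5)/4-.5,120+(b+.5)/4-.5)
P=ray('top',[z(172,177),z(108,167),z(212,173),z(205,211),z(210,192),z(400,241),z(618,299),z(0,130)],0.085)
print(P.round(4))
L=P[[0,1,5,6,7]]; d=np.polyfit(L[:,1],L[:,0],1); print(d,np.degrees(np.arctan(d[0])), L[:,0]-np.polyval(d,L[:,1]))
s=readout.get_state();print(R.from_quat(s['tcp_rot']).as_matrix().round(3))
E
```

```text
[[ 0.5544  0.0229  0.085 ]
 [ 0.5591  0.0578  0.085 ]
 [ 0.5571  0.0013  0.085 ]
 [ 0.5364  0.0046  0.085 ]
 [ 0.5467  0.0022  0.085 ]
 [ 0.5225 -0.1007  0.085 ]
 [ 0.494  -0.2174  0.085 ]
 [ 0.5781  0.1172  0.085 ]]
[0.24778205 0.54758541] 13.916577051260889 [ 0.00116689 -0.00276099 -0.00016896  0.00027164  0.00149142]
[[ 0.357  0.934  0.   ]
 [ 0.934 -0.357  0.   ]
 [ 0.     0.    -1.   ]]
```

```bash
cat >> h.py <<'E'
def plan(target,yaw_x,maxn=5,step=55,turn=.18):
    """target TCP xyz, tool x dir angle (deg, world), tool straight down: print rows from measured pose"""
    s=readout.get_state(); Rm=R.from_quat(s['tcp_rot']); p=s['eef_pos']; target=np.array(target)
    a=np.radians(yaw_x); x=np.array([np.cos(a),np.sin(a),0]); zt=np.array([0,0,-1.]); Rt=R.from_matrix(np.c_[x,np.cross(zt,x),zt])
    rv=(Rm.inv()*Rt).as_rotvec(); d=target-p
    n=int(max(np.ceil(np.linalg.norm(d)*1000/step),np.ceil(np.abs(rv).max()/turn),1))
    print('n',n,'d mm',(d*1000).round(1),'rotvec',rv.round(3),'t',round(s['time'],2),'F',s['contact_force'].round(1),'op',round(s['opening'],3))
    for i in range(min(n,maxn)):
        Ri=Rm*R.from_rotvec(rv*i/n); t=Ri.inv().apply(d/n)*1000
        print(*t.round(1),*(rv/n).round(4))
E
python3 - <<'E'
from h import *
plan([0.544,-0.009,0.20],-13.9,15)
E
```

```text
n 13 d mm [ 303.2 -639.6  -31.4] rotvec [-0.    -0.     1.449] t 1.65 F [ 0.3  0.1 -0.7] op 1.001
-37.6 39.3 2.4 -0.0 -0.0 0.1114
-33.0 43.3 2.4 -0.0 -0.0 0.1114
-28.0 46.7 2.4 -0.0 -0.0 0.1114
-22.6 49.5 2.4 -0.0 -0.0 0.1114
-17.0 51.7 2.4 -0.0 -0.0 0.1114
-11.1 53.3 2.4 -0.0 -0.0 0.1114
-5.1 54.2 2.4 -0.0 -0.0 0.1114
0.9 54.4 2.4 -0.0 -0.0 0.1114
7.0 54.0 2.4 -0.0 -0.0 0.1114
12.9 52.9 2.4 -0.0 -0.0 0.1114
18.7 51.1 2.4 -0.0 -0.0 0.1114
24.3 48.7 2.4 -0.0 -0.0 0.1114
29.6 45.7 2.4 -0.0 -0.0 0.1114
```

```bash
python3 -m crank '-37.6 39.3 2.4 0 0 0.1114; -33 43.3 2.4 0 0 0.1114; -28 46.7 2.4 0 0 0.1114; -22.6 49.5 2.4 0 0 0.1114; -17 51.7 2.4 0 0 0.1114'; python3 -m crank '-11.1 53.3 2.4 0 0 0.1114; -5.1 54.2 2.4 0 0 0.1114; 0.9 54.4 2.4 0 0 0.1114; 7 54 2.4 0 0 0.1114; 12.9 52.9 2.4 0 0 0.1114'; python3 -c "
from h import *
plan([0.544,-0.009,0.20],-13.9,15)"
```

```text
time: 2.28
eef_pos: [0.358, 0.3832, 0.2195]
tcp_rot: [0.948, 0.317, 0.0, -0.0]
contact_force: [0.6, 0.3, -0.2]
opening: 0.999
time: 2.9
eef_pos: [0.4748, 0.1372, 0.2077]
tcp_rot: [0.999, 0.044, 0.001, -0.0]
contact_force: [0.4, 0.4, -0.3]
opening: 0.996
n 3 d mm [  69.2 -146.2   -7.7] rotvec [-0.    -0.001  0.331] t 2.9 F [ 0.4  0.4 -0.3] op 0.996
18.7 50.6 2.6 -0.0001 -0.0004 0.1103
24.1 48.2 2.6 -0.0001 -0.0004 0.1103
29.3 45.3 2.6 -0.0001 -0.0004 0.1103
```

```bash
python3 -m crank '18.7 50.6 2.6 0 0 0.1103; 24.1 48.2 2.6 0 0 0.1103; 29.3 45.3 2.6 0 0 0.1103; 0 0 0 0 0 0'; python3 -c "
from h import *
plan([0.544,-0.009,0.20],-13.9,15)
s=readout.get_state()
im=optics.read_camera('wrist'); cv2.imwrite('pics/w1.png',im[:,:,::-1])
np.save('w1.npy',np.r_[s['eef_pos'],s['tcp_rot']])
for t in ('leg_buttons','leg_grip','tube_axis','button_near','button_far'):
  print(t,[(round(d['xy'][0]*512,1),round(d['xy'][1]*384,1),round(d['p'],2)) for d in optics.recognise('wrist',t)][:3])
"
```

```text
time: 3.4
eef_pos: [0.545, -0.0102, 0.1996]
tcp_rot: [0.993, -0.122, 0.0, 0.0]
contact_force: [-0.3, -0.4, 0.7]
opening: 0.999
n 1 d mm [-1.   1.2  0.4] rotvec [ 0.    -0.    -0.001] t 3.4 F [-0.3 -0.4  0.7] op 0.999
-1.3 -0.9 -0.4 0.0004 -0.0005 -0.0011
leg_buttons [(252.6, 227.6, 0.56)]
leg_grip [(252.4, 234.0, 0.93)]
tube_axis [(233.7, 41.9, 0.94)]
button_near [(241.9, 170.5, 0.44)]
button_far [(234.6, 39.4, 0.72), (266.5, 169.3, 0.61)]
```

View pics/w1.png

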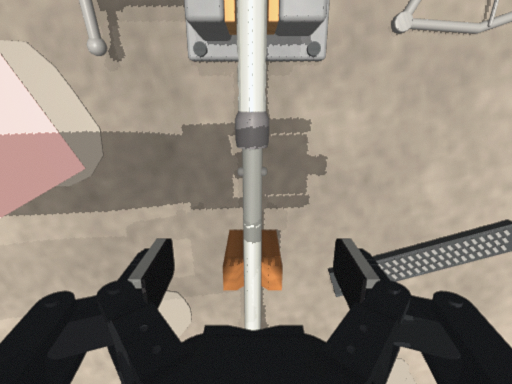

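The wrist view shows the collar at rows 112–147, the buttons near (241,171) and (265,171), and the leg almost vertical in the image. I'll zoom in to measure it.

Run:
```python
import cv2
im=cv2.imread("pics/w1.png"); cv2.imwrite("pics/w1z.png",cv2.resize(im[55:205,205:305],None,fx=4,fy=4,interpolation=cv2.INTER_CUBIC))
im=cv2.cvtColor(im,cv2.COLOR_BGR2GRAY)
for r in (70,90,105,130,155,165,169,171,173,190,210):print(r,im[r,228:280].tolist())
print(im[105:185,252].tolist())
```

```text
70 [154, 154, 154, 155, 154, 152, 151, 152, 146, 131, 158, 180, 200, 219, 221, 223, 227, 230, 233, 239, 246, 248, 248, 248, 248, 248, 244, 239, 235, 233, 231, 229, 223, 218, 208, 190, 167, 146, 106, 95, 117, 140, 143, 145, 144, 146, 146, 148, 149, 147, 147, 147]
90 [161, 162, 163, 167, 163, 162, 156, 153, 155, 152, 158, 180, 196, 219, 220, 224, 227, 229, 233, 238, 246, 248, 248, 248, 248, 247, 245, 240, 234, 233, 230, 227, 222, 217, 208, 190, 165, 112, 108, 129, 157, 157, 158, 156, 157, 156, 156, 156, 154, 155, 156, 155]
105 [160, 160, 161, 161, 161, 157, 148, 149, 146, 144, 144, 167, 189, 220, 221, 224, 226, 230, 234, 238, 246, 248, 248, 248, 248, 248, 245, 241, 235, 232, 230, 227, 220, 214, 206, 185, 171, 142, 104, 130, 157, 159, 161, 161, 161, 163, 163, 163, 163, 162, 162, 161]
130 [112, 112, 112, 112, 112, 110, 102, 80, 73, 78, 81, 87, 89, 89, 92, 94, 95, 96, 98, 99, 102, 102, 106, 109, 106, 104, 104, 103, 100, 101, 98, 97, 96, 97, 94, 92, 88, 86, 83, 78, 74, 93, 104, 104, 104, 102, 103, 101, 104, 103, 104, 104]
155 [108, 106, 104, 109, 125, 121, 113, 97, 96, 94, 96, 97, 96, 97, 
[... 1471 characters left out ...]
110, 111, 113, 110, 112, 113, 111]
210 [157, 157, 158, 157, 157, 157, 155, 159, 156, 157, 158, 160, 160, 161, 153, 121, 132, 142, 151, 160, 166, 169, 172, 177, 174, 172, 168, 166, 162, 159, 154, 147, 135, 114, 107, 114, 154, 157, 155, 153, 154, 153, 153, 151, 150, 150, 149, 148, 149, 155, 154, 153]
[248, 248, 248, 248, 249, 250, 218, 161, 156, 158, 165, 169, 171, 177, 179, 181, 180, 180, 179, 178, 175, 142, 127, 111, 109, 106, 106, 106, 107, 109, 104, 105, 105, 105, 103, 103, 103, 104, 104, 104, 101, 105, 143, 151, 158, 174, 177, 177, 178, 178, 178, 179, 179, 178, 178, 178, 178, 178, 177, 178, 177, 176, 178, 177, 177, 178, 178, 175, 176, 178, 177, 176, 177, 175, 177, 178, 175, 175, 174, 173]
```

View pics/w1z.png

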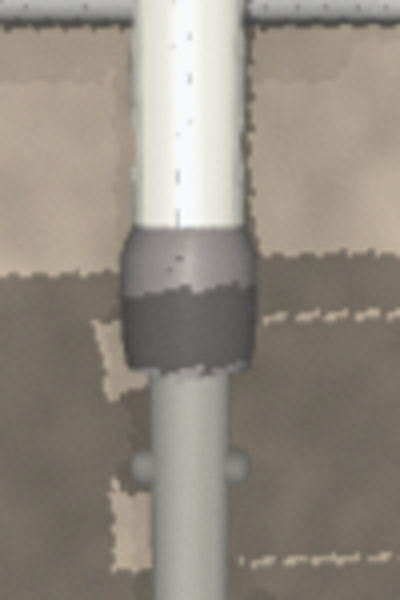

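Run:
```python
from h import *
a=np.load('w1.npy'); s={'eef_pos':a[:3],'tcp_rot':a[3:]}
f=lambda uv,z: ray('wrist',[uv],z,s)[0]
mouth=f((252,147),.1005); but=f((252.2,171),.085)
# edges
tube=[(f((237.5,70),.085),f((265.5,70),.085)),(f((238,105),.085),f((265.8,105),.085))]
leg=[(f((242.5,r),.084),f((261.7,r),.084)) for r in (155,165,190,210)]
for l,r in tube+leg: print((l+r)/2, np.linalg.norm(l-r))
print('mouth',mouth,'but',but)
c=np.array([(l+r)/2 for l,r in tube+leg]); k=np.polyfit(c[:,1],c[:,0],1); print(k,np.degrees(np.arctan(k[0])),c[:,0]-np.polyval(k,c[:,1]))
y=np.array([k[0],1,0])/np.hypot(k[0],1); print('gap',(mouth-but)@y)
print('collar back', f((252,111.5),.1005))
print(np.polyval(k,but[1]))
```

```text
[0.5672708  0.08980728 0.085     ] 0.024065334334553663
[0.56059553 0.06177039 0.085     ] 0.02477579219497337
[0.54976657 0.01782371 0.084     ] 0.018134671549589178
[0.54741924 0.00845299 0.084     ] 0.018338939510084484
[ 0.54131285 -0.01592416  0.084     ] 0.01887032532826876
[ 0.5361669  -0.03646716  0.084     ] 0.019318132321700127
mouth [0.55224284 0.02779689 0.1005    ] but [0.54614366 0.00295031 0.085     ]
[0.24660765 0.54526529] 13.85316374914692 [-1.41649942e-04  9.71894386e-05  1.05818236e-04  6.93767034e-05
 -2.54227759e-05 -1.05311659e-04]
gap 0.025584213671930076
collar back [0.55953738 0.05690359 0.1005    ]
0.5459928558566512
```

```bash
python3 -c "
from h import *
plan([0.5432,-0.0082,0.063],-13.85,15,40)"
```

```text
n 4 d mm [  -0.3   -2.4 -136.6] rotvec [-0.     0.     0.005] t 3.7 F [-1.   0.1 -0.2] op 0.996
0.1 0.6 34.2 -0.0 0.0 0.0012
0.1 0.6 34.2 -0.0 0.0 0.0012
0.1 0.6 34.2 -0.0 0.0 0.0012
0.1 0.6 34.2 -0.0 0.0 0.0012
```

```bash
python3 -m crank '0.1 0.6 34.2 0 0 0.0012; 0.1 0.6 34.2 0 0 0.0012; 0.1 0.6 34.2 0 0 0.0012; 0.1 0.6 34.2 0 0 0.0012; 0 0 0 0 0 0' -0.05 20; python3 -c "
from h import *
plan([0.5432,-0.0082,0.063],-13.85,15,40)
s=readout.get_state()
im=optics.read_camera('wrist'); cv2.imwrite('pics/w2.png',im[:,:,::-1])
cv2.imwrite('pics/w2z.png',cv2.resize(im[60:220,175:335,::-1],None,fx=3.7,fy=3.7,interpolation=cv2.INTER_CUBIC))
np.save('w2.npy',np.r_[s['eef_pos'],s['tcp_rot']])
"
```

```text
time: 4.32
eef_pos: [0.541, -0.0081, 0.06]
tcp_rot: [0.993, -0.121, -0.003, -0.0]
contact_force: [0.2, 0.5, 0.4]
opening: 0.475
n 1 d mm [ 2.2 -0.1  3. ] rotvec [ 0.     0.007 -0.   ] t 4.33 F [0.2 0.5 0.4] op 0.475
2.2 -0.4 -3.0 0.0003 0.0068 -0.0002
```

View pics/w2.png

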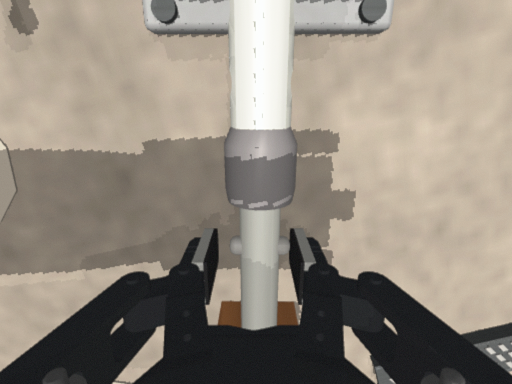

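View pics/w2z.png

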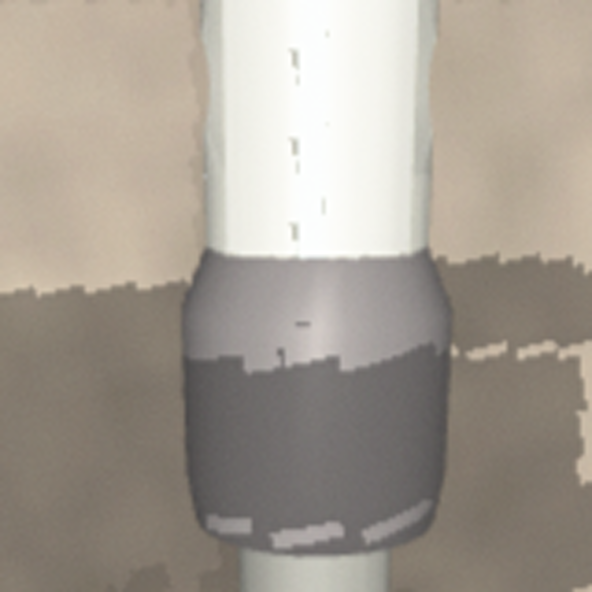

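The fingers straddle the buttons, which show at (237,245) and (284,245). The arm was still settling, so I'll wait and look again.

```bash
python3 -m crank '0 0 0 0 0 0; 0 0 0 0 0 0'; python3 -c "
from h import *
plan([0.5432,-0.0082,0.063],-13.85,15,40)
s=readout.get_state()
im=optics.read_camera('wrist')
cv2.imwrite('pics/w3z.png',cv2.resize(im[170:330,155:355,::-1],None,fx=3.7,fy=3.7,interpolation=cv2.INTER_CUBIC))
np.save('w3.npy',np.r_[s['eef_pos'],s['tcp_rot']])
print(readout.get_state()['eef_pos'])
"
```

```text
time: 4.62
eef_pos: [0.5451, -0.0096, 0.0647]
tcp_rot: [0.993, -0.121, 0.002, 0.0]
contact_force: [0.3, 0.1, -0.1]
opening: 0.474
n 1 d mm [-1.9  1.4 -1.7] rotvec [-0.    -0.004 -0.002] t 4.62 F [ 0.3  0.1 -0.1] op 0.474
-2.2 -0.9 1.7 -0.0002 -0.0036 -0.0016
[ 0.54486014 -0.0096363   0.06444969]
```

View pics/w3z.png

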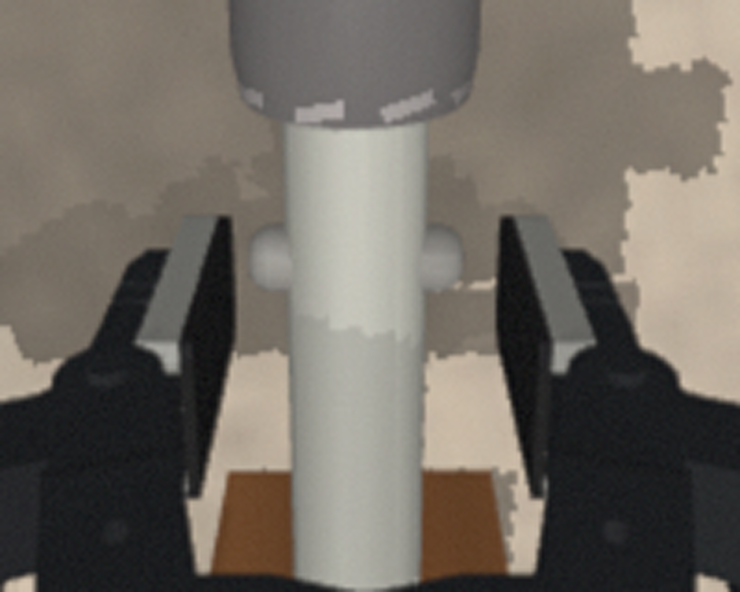

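```bash
python3 -m crank '0 0 0 0 0 0; 0 0 0 0 0 0'
python3 - <<'E'
from h import *
a=np.load('w3.npy'); s={'eef_pos':a[:3],'tcp_rot':a[3:]}
z=lambda u,v:(155+(u+.5)/3.7-.5,170+(v+.5)/3.7-.5)
f=lambda uv,zz: ray('wrist',[uv],zz,s)[0]
l=f(z(250,258),.085);r=f(z(461,258),.085);m=(l+r)/2;print('but',m,np.linalg.norm(l-r))
mo=f(z(357,127),.1005);print('mouth',mo)
y=np.array([np.sin(np.radians(13.85)),np.cos(np.radians(13.85)),0]);x=np.array([y[1],-y[0],0])
print('gap',(mo-m)@y,'tcp rel but: x',(s['eef_pos']-m)@x,'y',(s['eef_pos']-m)@y)
Rt=R.from_quat(s['tcp_rot'])
for p in [(.019,-.011,-.019),(-.019,-.011,-.019),(.019,-.011,0),(.019,-.011,-.005),(.019,-.011,-.035)]:
    uv=proj('wrist',s['eef_pos']+Rt.apply(p),s)[0]; print(p,((uv-[155,170])*3.7).round(0))
plan([0.5432,-0.0082,0.063],-13.85,15,40)
E
```

```text
time: 4.92
eef_pos: [0.5439, -0.0096, 0.0631]
tcp_rot: [0.993, -0.122, 0.0, 0.0]
contact_force: [-0.4, 0.0, -1.0]
opening: 0.476
but [0.54579844 0.00303802 0.085     ] 0.028119755821451795
mouth [0.55205181 0.0268632  0.1005    ]
gap 0.024629422347491065 tcp rel but: x 0.0023403976304774907 y -0.012469261274715098
(0.019, -0.011, -0.019) [512. 262.]
(-0.019, -0.011, -0.019) [230. 262.]
(0.019, -0.011, 0) [495. 201.]
(0.019, -0.011, -0.005) [499. 216.]
(0.019, -0.011, -0.035) [531. 327.]
n 1 d mm [-0.7  1.4 -0.1] rotvec [-0.    -0.001 -0.002] t 4.92 F [-0.4  0.  -1. ] op 0.476
-1.0 -1.2 0.1 -0.0 -0.0006 -0.002
```

```bash
python3 -m crank '-1 -1 0 0 0 0; 0 0 0 0 0 0; 0 0 0 0 0 0' -0.22 20; python3 -m crank '0 0 0 0 0 0' -0.4 20; python3 -m crank '0 0 0 0 0 0' -0.5 20;python3 -m crank '0 0 0 0 0 0' -0.58 20
```

```text
time: 5.3
eef_pos: [0.543, -0.0083, 0.0626]
tcp_rot: [0.993, -0.122, -0.0, -0.0]
contact_force: [-1.1, 0.6, -0.9]
opening: 0.391
time: 5.42
eef_pos: [0.5434, -0.0084, 0.063]
tcp_rot: [0.993, -0.122, 0.001, 0.0]
contact_force: [0.8, -0.2, -0.7]
opening: 0.3
time: 5.55
eef_pos: [0.5435, -0.0084, 0.0632]
tcp_rot: [0.993, -0.122, 0.001, 0.0]
contact_force: [0.3, -0.3, 1.4]
opening: 0.254
time: 5.68
eef_pos: [0.5438, -0.0085, 0.0632]
tcp_rot: [0.993, -0.122, 0.001, 0.0]
contact_force: [1.4, -0.7, 1.3]
opening: 0.221
```

```bash
python3 -m crank '0 0 0 0 0 0; 0 0 0 0 0 0; 0 0 0 0 0 0' -1 20; python3 -c "
from h import *
s=readout.get_state();print(s['contact_force'],s['opening'],s['eef_pos'])
im=optics.read_camera('wrist')
cv2.imwrite('pics/w4z.png',cv2.resize(im[170:330,155:355,::-1],None,fx=3.7,fy=3.7,interpolation=cv2.INTER_CUBIC))
"
```

```text
time: 6.05
eef_pos: [0.5437, -0.0085, 0.0632]
tcp_rot: [0.993, -0.122, 0.001, 0.0]
contact_force: [2.0, -0.4, 3.0]
opening: 0.217
[ 1.99440652 -0.41169141  3.03025967] 0.21713732961708412 [ 0.54374985 -0.00851628  0.06323177]
```

View pics/w4z.png

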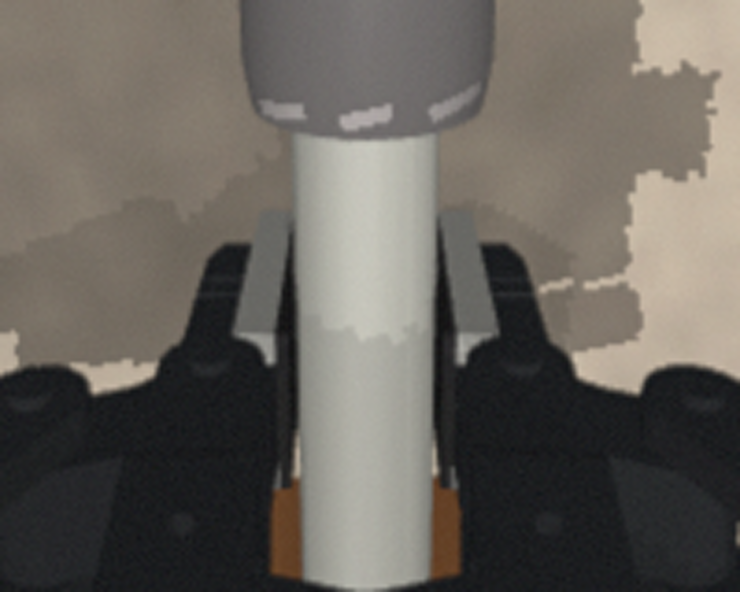

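The pads are closed on the leg at 18.5 mm and the buttons no longer show, so they are flush. Now I'll slide forward along tool -y.

```bash
python3 -m crank '0 -4 0 0 0 0; 0 -6 0 0 0 0; 0 -6 0 0 0 0; 0 -4 0 0 0 0; 0 0 0 0 0 0'; python3 -m crank '0 0 0 0 0 0'; python3 -c "
from h import *
s=readout.get_state();print(s['contact_force'],s['opening'],s['eef_pos'])
im=optics.read_camera('wrist')
cv2.imwrite('pics/w5z.png',cv2.resize(im[170:330,155:355,::-1],None,fx=3.7,fy=3.7,interpolation=cv2.INTER_CUBIC))
np.save('w5.npy',np.r_[s['eef_pos'],s['tcp_rot']])
"
```

```text
time: 6.72
eef_pos: [0.5484, 0.0107, 0.0632]
tcp_rot: [0.993, -0.121, 0.001, 0.0]
contact_force: [2.8, -3.8, 4.6]
opening: 0.215
time: 6.85
eef_pos: [0.5484, 0.0108, 0.0632]
tcp_rot: [0.993, -0.122, 0.001, 0.0]
contact_force: [2.9, -3.9, 4.0]
opening: 0.214
[ 2.91398768 -3.92529763  4.02443156] 0.21356454377336934 [0.54842693 0.01076174 0.06324314]
```

View pics/w5z.png

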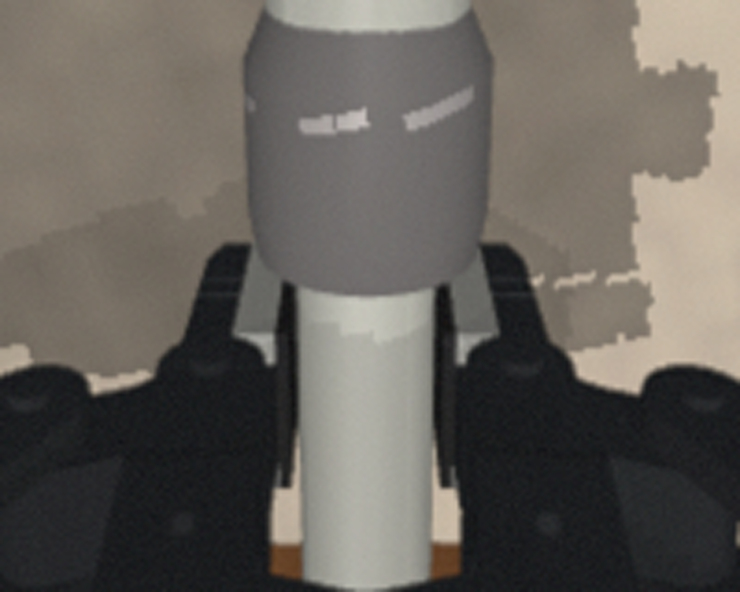

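The mouth edge is now at zoom row 295, on top of the collar. I'll compute the remaining gap from that.

Run:
```python
from h import *
y=np.array([np.sin(np.radians(13.85)),np.cos(np.radians(13.85)),0])
z=lambda u,v:(155+(u+.5)/3.7-.5,170+(v+.5)/3.7-.5)
a=np.load('w5.npy'); s={'eef_pos':a[:3],'tcp_rot':a[3:]}
mo=ray('wrist',[z(367,295)],.1005,s)[0]; print(mo,'tcp to mouth',(mo-s['eef_pos'])@y)
ba=ray('wrist',[z(367,33)],.1005,s)[0]; print('collar len',(ba-mo)@y)
```

```text
[0.55166583 0.02727716 0.1005    ] tcp to mouth 0.016810583874416068
collar len 0.03160378973406284
```

```bash
python3 -m crank '0 -2 0 0 0 0; 0 -2 0 0 0 0; 0 0 0 0 0 0'; python3 -m crank '0 -0.5 0 0 0 0; 0 0 0 0 0 0'; python3 -m crank '0 -0.5 0 0 0 0; 0 0 0 0 0 0'
```

```text
time: 7.28
eef_pos: [0.5493, 0.0143, 0.0632]
tcp_rot: [0.993, -0.121, 0.001, 0.001]
contact_force: [1.6, -5.4, 4.7]
opening: 0.218
time: 7.52
eef_pos: [0.5494, 0.0146, 0.0632]
tcp_rot: [0.993, -0.121, 0.001, 0.001]
contact_force: [2.1, -6.4, 5.8]
opening: 0.22
time: 7.78
eef_pos: [0.5494, 0.0149, 0.0632]
tcp_rot: [0.993, -0.121, 0.001, 0.001]
contact_force: [2.2, -6.4, 5.6]
opening: 0.212
```

```bash
python3 -m crank '0 -0.5 0 0 0 0; 0 0 0 0 0 0'; python3 -m crank '0 -0.5 0 0 0 0; 0 0 0 0 0 0';  python3 -c "
from h import *
s=readout.get_state();print(s['contact_force'],s['opening'],s['eef_pos'])
im=optics.read_camera('wrist')
cv2.imwrite('pics/w6z.png',cv2.resize(im[170:330,155:355,::-1],None,fx=3.7,fy=3.7,interpolation=cv2.INTER_CUBIC))
np.save('w6.npy',np.r_[s['eef_pos'],s['tcp_rot']])
"
```

```text
time: 8.02
eef_pos: [0.5495, 0.0149, 0.0632]
tcp_rot: [0.993, -0.121, 0.0, 0.001]
contact_force: [1.5, -8.6, 5.3]
opening: 0.213
time: 8.28
eef_pos: [0.5495, 0.0149, 0.0632]
tcp_rot: [0.993, -0.121, 0.0, 0.002]
contact_force: [0.9, -9.1, 5.6]
opening: 0.213
[ 0.90095812 -9.11872683  5.63044895] 0.21338543952159375 [0.54946606 0.01492173 0.06320048]
```

View pics/w6z.png

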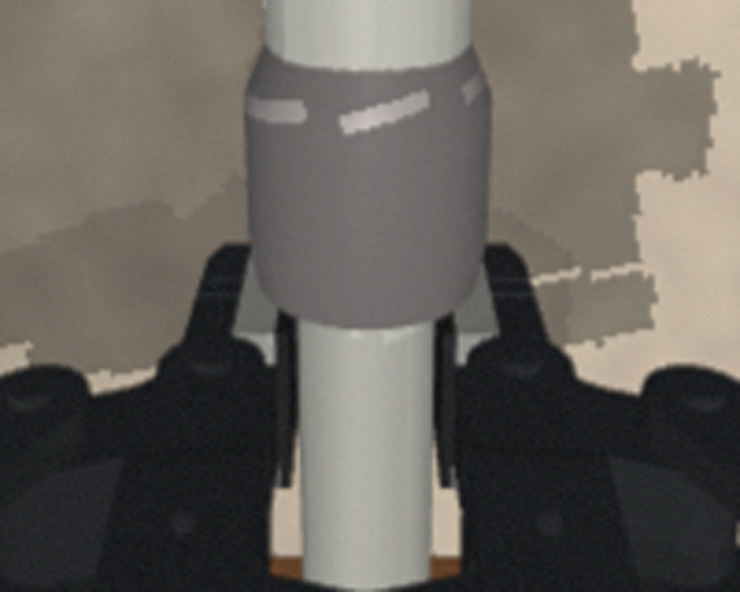

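Run:
```python
from h import *
y=np.array([np.sin(np.radians(13.85)),np.cos(np.radians(13.85)),0])
z=lambda u,v:(155+(u+.5)/3.7-.5,170+(v+.5)/3.7-.5)
a=np.load('w6.npy'); s={'eef_pos':a[:3],'tcp_rot':a[3:]}
mo=ray('wrist',[z(367,328)],.1005,s)[0]; print(mo,'tcp to mouth',(mo-s['eef_pos'])@y, 'collar',(ray('wrist',[z(367,69)],.1005,s)[0]-mo)@y)
print(R.from_quat(s['tcp_rot']).as_matrix().round(4))
```

```text
[0.55170412 0.02735969 0.1005    ] tcp to mouth 0.012612075710153063 collar 0.031957253934225056
[[ 9.706e-01 -2.405e-01  0.000e+00]
 [-2.405e-01 -9.706e-01 -3.700e-03]
 [ 9.000e-04  3.600e-03 -1.000e+00]]
```

```bash
python3 -m crank '0 -0.6 0 0 0 0; 0 0 0 0 0 0'
```

```text
time: 8.57
eef_pos: [0.5495, 0.0149, 0.0632]
tcp_rot: [0.993, -0.121, 0.0, 0.002]
contact_force: [-0.8, -12.4, 7.1]
opening: 0.21
```

```bash
python3 -m crank '0 1.0 0 0 0 0; 0 0 0 0 0 0' ; python3 -m crank '0 0 0 0 0 0; 0 0 0 0 0 0' -0.3;  python3 -m crank '0 0 0 0 0 0; 0 0 0 0 0 0' 0.3; python3 -c "
from h import *
s=readout.get_state();print(s['contact_force'],s['opening'],s['eef_pos'])
im=optics.read_camera('wrist')
cv2.imwrite('pics/w7z.png',cv2.resize(im[170:330,155:355,::-1],None,fx=3.7,fy=3.7,interpolation=cv2.INTER_CUBIC))
np.save('w7.npy',np.r_[s['eef_pos'],s['tcp_rot']])
"
```

```text
time: 8.82
eef_pos: [0.5495, 0.015, 0.0632]
tcp_rot: [0.993, -0.121, 0.0, 0.001]
contact_force: [0.6, -8.2, 4.8]
opening: 0.216
time: 9.07
eef_pos: [0.5475, 0.0156, 0.0619]
tcp_rot: [0.993, -0.122, -0.002, 0.001]
contact_force: [-1.0, -7.3, 3.1]
opening: 0.351
time: 9.32
eef_pos: [0.5471, 0.0174, 0.061]
tcp_rot: [0.993, -0.122, -0.002, -0.001]
contact_force: [-0.1, 0.3, 0.1]
opening: 0.645
[-0.086351    0.30872508  0.09420153] 0.6449507339263104 [0.54714956 0.01744365 0.06098803]
```

View pics/w7z.png

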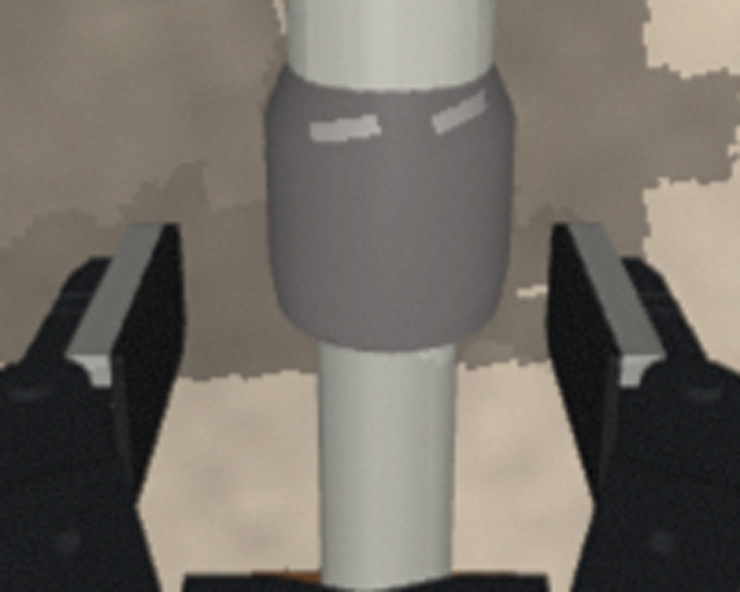

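The buttons no longer show and the leg runs clean into the collar, so they are under the mouth. I'll back off about 78 mm and regrip the bare leg.

```bash
python3 -m crank '0 0 0 0 0 0; 0 0 0 0 0 0' 0.3; python3 -c "
from h import *
plan([0.5307,-0.0608,0.063],-13.85,15,20)"
```

```text
time: 9.62
eef_pos: [0.5491, 0.0168, 0.0626]
tcp_rot: [0.993, -0.121, -0.0, -0.0]
contact_force: [0.2, -0.8, 0.6]
opening: 0.652
n 4 d mm [-18.4 -77.6   0.4] rotvec [-0.     0.001 -0.002] t 9.62 F [ 0.2 -0.8  0.6] op 0.652
0.2 19.9 -0.1 -0.0001 0.0001 -0.0005
0.2 19.9 -0.1 -0.0001 0.0001 -0.0005
0.2 19.9 -0.1 -0.0001 0.0001 -0.0005
0.2 19.9 -0.1 -0.0001 0.0001 -0.0005
```

```bash
python3 -m crank '0.2 20 -0.1 0 0 0; 0.2 20 -0.1 0 0 0; 0.2 20 -0.1 0 0 0; 0.2 20 -0.1 0 0 0; 0 0 0 0 0 0'; python3 -m crank '0 0 0 0 0 0; 0 0 0 0 0 0' -0.3; python3 -c "
from h import *
plan([0.5307,-0.0608,0.063],-13.85,15,20)
s=readout.get_state()
im=optics.read_camera('wrist')
cv2.imwrite('pics/w8.png',im[:,:,::-1])
np.save('w8.npy',np.r_[s['eef_pos'],s['tcp_rot']])
"
```

```text
time: 10.25
eef_pos: [0.5303, -0.0631, 0.0633]
tcp_rot: [0.992, -0.123, 0.0, 0.0]
contact_force: [0.9, -0.0, 1.1]
opening: 0.646
time: 10.5
eef_pos: [0.5307, -0.0609, 0.0631]
tcp_rot: [0.993, -0.121, -0.0, -0.0]
contact_force: [-0.3, -0.4, -0.4]
opening: 0.351
n 1 d mm [ 0.   0.1 -0.1] rotvec [-0.     0.    -0.001] t 10.5 F [-0.3 -0.4 -0.4] op 0.351
-0.0 -0.1 0.1 -0.0001 0.0001 -0.0014
```

View pics/w8.png

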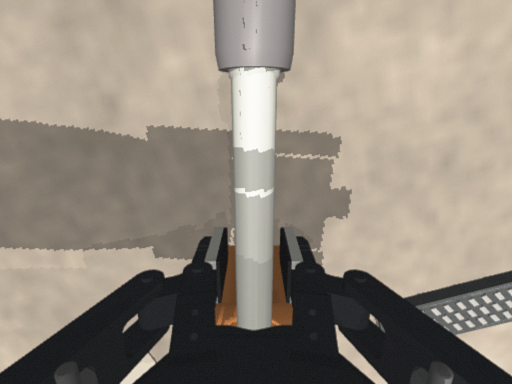

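The leg is centred between the pads. I'll check the small marks at (230,74) and (280,74) beside the mouth.

Run:
```python
import cv2
im=cv2.imread("pics/w8.png"); cv2.imwrite("pics/w8z.png",cv2.resize(im[30:120,205:305],None,fx=6,fy=6,interpolation=cv2.INTER_CUBIC))
```

```text
(no output)
```

View pics/w8z.png

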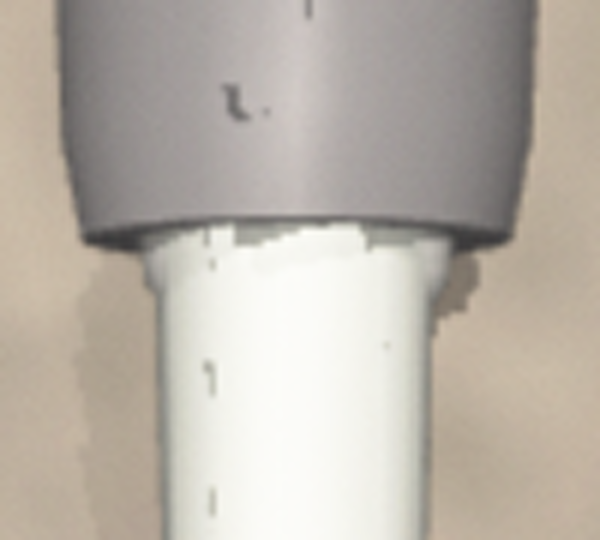

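The buttons' rear edges peek out only about 0.9 mm beside the leg, so the mouth is holding them down. Now I'll grip and ease forward.

```bash
python3 -m crank '0 0 0 0 0 0; 0 0 0 0 0 0' -0.5 25; python3 -m crank '0 0 0 0 0 0; 0 0 0 0 0 0; 0 0 0 0 0 0' -1 25; python3 -m crank '0 -1 0 0 0 0; 0 -1 0 0 0 0; 0 -1 0 0 0 0; 0 0 0 0 0 0'; python3 -m crank '0 -1 0 0 0 0; 0 -1 0 0 0 0; 0 0 0 0 0 0'
```

```text
time: 10.8
eef_pos: [0.5307, -0.061, 0.0631]
tcp_rot: [0.993, -0.121, -0.0, 0.0]
contact_force: [-1.0, -0.7, 0.7]
opening: 0.253
time: 11.18
eef_pos: [0.5309, -0.0611, 0.0632]
tcp_rot: [0.993, -0.122, 0.0, -0.0]
contact_force: [1.7, 1.4, -0.2]
opening: 0.214
time: 11.68
eef_pos: [0.5311, -0.0601, 0.0632]
tcp_rot: [0.993, -0.121, -0.0, 0.002]
contact_force: [-0.2, -6.4, -0.2]
opening: 0.216
time: 12.05
eef_pos: [0.5316, -0.0584, 0.0632]
tcp_rot: [0.993, -0.121, -0.0, 0.002]
contact_force: [-0.8, -6.4, 0.3]
opening: 0.209
```

```bash
for i in 1; do python3 -m crank '0 -1.5 0 0 0 0; 0 -1.5 0 0 0 0; 0 -1.5 0 0 0 0; 0 -1.5 0 0 0 0; 0 -1.5 0 0 0 0'; done; python3 -m crank '0 -1.5 0 0 0 0; 0 -1.5 0 0 0 0; 0 -1.5 0 0 0 0; 0 -1.5 0 0 0 0; 0 -1.5 0 0 0 0'
```

```text
time: 12.68
eef_pos: [0.5333, -0.0514, 0.0632]
tcp_rot: [0.993, -0.121, -0.0, 0.002]
contact_force: [-2.1, -7.9, 0.1]
opening: 0.21
time: 13.3
eef_pos: [0.5351, -0.0442, 0.0632]
tcp_rot: [0.993, -0.121, -0.0, 0.002]
contact_force: [-2.0, -8.3, 0.6]
opening: 0.215
```

```bash
python3 -m crank '0 -1.5 0 0 0 0; 0 -1.5 0 0 0 0; 0 -1.5 0 0 0 0; 0 -1.5 0 0 0 0; 0 -1.5 0 0 0 0';  python3 -m crank '0 -1.5 0 0 0 0; 0 -1.5 0 0 0 0; 0 -1.5 0 0 0 0; 0 -1.5 0 0 0 0; 0 0 0 0 0 0'; python3 -c "
from h import *
s=readout.get_state();print(s['contact_force'],s['opening'],s['eef_pos'])
im=optics.read_camera('wrist')
cv2.imwrite('pics/w9.png',im[:,:,::-1])
im=optics.read_camera('top')
cv2.imwrite('pics/t9z.png',cv2.resize(im[110:210,160:320,::-1],None,fx=4.5,fy=4.5,interpolation=cv2.INTER_CUBIC))
"
```

```text
time: 13.92
eef_pos: [0.5369, -0.0369, 0.0632]
tcp_rot: [0.993, -0.121, -0.0, 0.002]
contact_force: [-2.0, -8.8, 0.6]
opening: 0.214
time: 14.55
eef_pos: [0.5384, -0.0308, 0.0632]
tcp_rot: [0.993, -0.121, -0.0, 0.002]
contact_force: [-0.7, -6.2, 0.4]
opening: 0.215
[-0.71544476 -6.15038217  0.37531076] 0.21465705434549404 [ 0.53837567 -0.03079965  0.06320307]
```

View pics/w9.png

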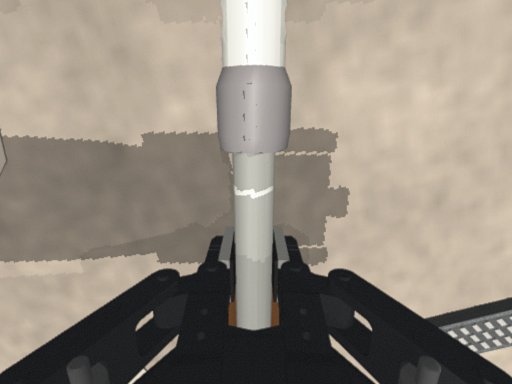

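View pics/t9z.png

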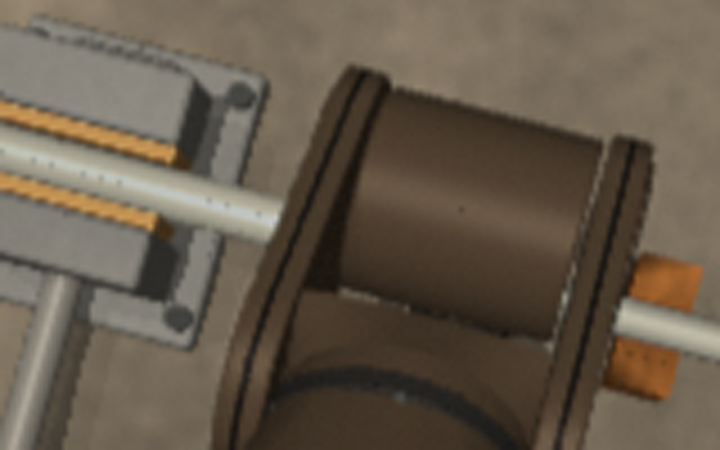

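```bash
python3 -m crank '0 -1 0 0 0 0; 0 -1 0 0 0 0; 0 -1 0 0 0 0; 0 -1 0 0 0 0'; python3 -m crank '0 -1 0 0 0 0; 0 -1 0 0 0 0'; python3 -m crank '0 -1 0 0 0 0; 0 -1 0 0 0 0'
```

```text
time: 15.15
eef_pos: [0.5393, -0.0272, 0.0632]
tcp_rot: [0.993, -0.121, -0.001, 0.002]
contact_force: [-2.3, -7.3, 0.1]
opening: 0.214
time: 15.4
eef_pos: [0.5397, -0.0253, 0.0632]
tcp_rot: [0.993, -0.121, -0.001, 0.002]
contact_force: [-1.5, -7.7, 0.6]
opening: 0.214
time: 15.65
eef_pos: [0.5402, -0.0233, 0.0632]
tcp_rot: [0.993, -0.121, -0.001, 0.002]
contact_force: [-2.1, -8.8, 0.9]
opening: 0.213
```

```bash
python3 -m crank '0 -1 0 0 0 0; 0 -1 0 0 0 0'; python3 -m crank '0 -1 0 0 0 0; 0 -1 0 0 0 0'
```

```text
time: 15.9
eef_pos: [0.5407, -0.0214, 0.0632]
tcp_rot: [0.993, -0.121, -0.001, 0.002]
contact_force: [-1.5, -7.1, 0.7]
opening: 0.209
time: 16.15
eef_pos: [0.5412, -0.0194, 0.0632]
tcp_rot: [0.993, -0.121, -0.001, 0.002]
contact_force: [-1.8, -6.3, 0.9]
opening: 0.213
```

```bash
python3 -m crank '0 -1 0 0 0 0; 0 -1 0 0 0 0'; python3 -m crank '0 -1 0 0 0 0; 0 -1 0 0 0 0'
```

```text
time: 16.4
eef_pos: [0.5417, -0.0174, 0.0632]
tcp_rot: [0.993, -0.121, -0.001, 0.002]
contact_force: [-1.5, -7.6, 0.8]
opening: 0.215
time: 16.65
eef_pos: [0.5422, -0.0152, 0.0632]
tcp_rot: [0.993, -0.121, -0.0, 0.002]
contact_force: [-0.3, -3.9, 0.3]
opening: 0.212
```

```bash
python3 -m crank '0 -1 0 0 0 0; 0 -1 0 0 0 0';python3 -c "
from h import *
s=readout.get_state();print(s['contact_force'],s['opening'],s['eef_pos'])
im=optics.read_camera('wrist')
np.save('w10.npy',np.r_[s['eef_pos'],s['tcp_rot']])
cv2.imwrite('pics/w10.png',im[:,:,::-1])
cv2.imwrite('pics/w10z.png',cv2.resize(im[0:140,180:320,::-1],None,fx=4.2,fy=4.2,interpolation=cv2.INTER_CUBIC))
"
```

```text
time: 16.9
eef_pos: [0.5429, -0.0125, 0.0632]
tcp_rot: [0.993, -0.121, -0.0, 0.001]
contact_force: [-1.0, -9.3, 0.9]
opening: 0.213
[-0.99186478 -9.2780028   0.91572006] 0.21308059676714022 [ 0.54290175 -0.01252853  0.06322231]
```

View pics/w10z.png

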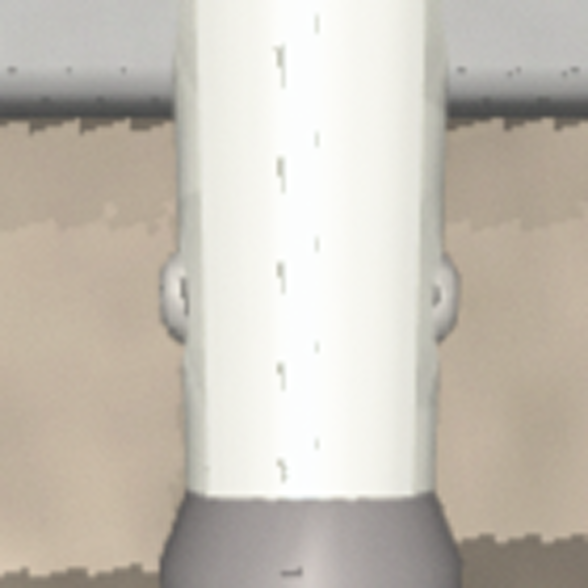

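The force dropped and then rose, and both buttons now stand about 1.8 mm proud of the tube on both sides, so they are out. I'll relax the push, release and lift.

```bash
python3 -m crank '0 1 0 0 0 0; 0 0.7 0 0 0 0; 0 0 0 0 0 0'; python3 -m crank '0 0 0 0 0 0; 0 0 0 0 0 0' -0.4; python3 -m crank '0 0 0 0 0 0; 0 0 0 0 0 0; 0 0 0 0 0 0; 0 0 0 0 0 0' 0.4; python3 -m crank '0 0 -15 0 0 0; 0 0 -30 0 0 0; 0 0 -35 0 0 0; 0 0 -35 0 0 0; 0 0 0 0 0 0'; python3 -m crank '0 -15 0 0 0 0; 0 -20 0 0 0 0; 0 0 0 0 0 0; 0 0 0 0 0 0; 0 0 0 0 0 0'; python3 -c "
from h import *
s=readout.get_state();print(s['contact_force'],s['opening'],s['eef_pos'])
im=optics.read_camera('wrist')
np.save('w11.npy',np.r_[s['eef_pos'],s['tcp_rot']])
cv2.imwrite('pics/w11.png',im[:,:,::-1])
cv2.imwrite('pics/w11z.png',cv2.resize(im[60:180,190:310,::-1],None,fx=5,fy=5,interpolation=cv2.INTER_CUBIC))
for t in ('button_near','button_far'):
  print(t,[(round(d['xy'][0]*512,1),round(d['xy'][1]*384,1),round(d['p'],2)) for d in optics.recognise('wrist',t)][:3])
"
```

```text
time: 17.32
eef_pos: [0.5429, -0.0127, 0.0632]
tcp_rot: [0.993, -0.122, 0.0, -0.0]
contact_force: [1.6, -1.0, 0.1]
opening: 0.211
time: 17.58
eef_pos: [0.5423, -0.0126, 0.0629]
tcp_rot: [0.993, -0.122, -0.0, -0.0]
contact_force: [-0.4, 0.9, 0.6]
opening: 0.299
time: 18.08
eef_pos: [0.5427, -0.013, 0.0631]
tcp_rot: [0.993, -0.122, -0.0, -0.0]
contact_force: [0.5, 0.9, 0.1]
opening: 0.704
time: 18.7
eef_pos: [0.5452, -0.0135, 0.1831]
tcp_rot: [0.993, -0.122, 0.005, 0.0]
contact_force: [0.6, -0.2, 0.3]
opening: 0.697
time: 19.32
eef_pos: [0.551, 0.0208, 0.1778]
tcp_rot: [0.993, -0.122, -0.0, 0.0]
contact_force: [0.6, -0.4, -0.1]
opening: 0.699
[ 0.6364383  -0.35997934 -0.13341795] 0.6985555716414282 [0.55097312 0.02083746 0.17778216]
button_near []
button_far []
```

View pics/w11.png

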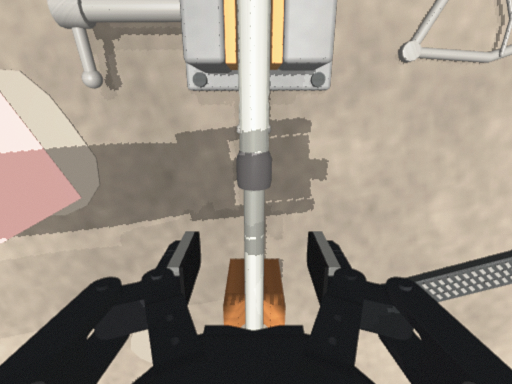

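View pics/w11z.png

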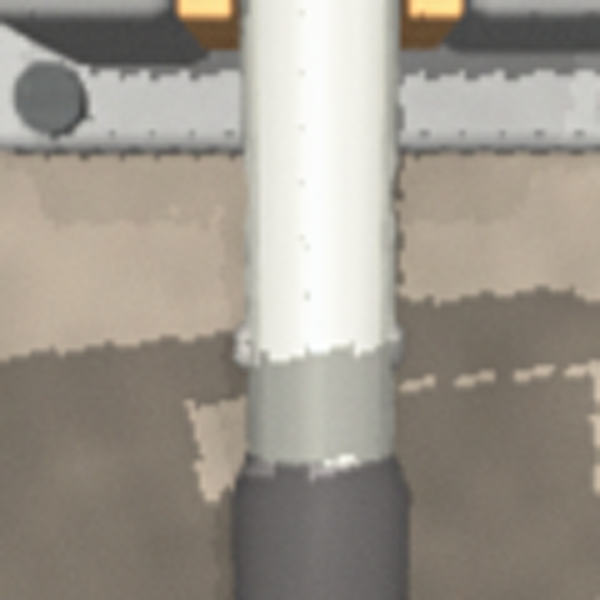

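Run:
```python
from h import *
a=np.load('w11.npy'); s={'eef_pos':a[:3],'tcp_rot':a[3:]}
b=ray('wrist',[(238.5,129)],.085,s)[0]; c=ray('wrist',[(269,129)],.085,s)[0]; m=(b+c)/2
y=np.array([np.sin(np.radians(13.85)),np.cos(np.radians(13.85)),0])
print('span',np.linalg.norm(b-c),'button to mouth',(m-np.array([.5517,.0272,.1]))@y)
print(ctrl.sign_off())
```

```text
span 0.025524127510247095 button to mouth 0.04838347361230717
the job is handed in; nothing more can be done
None
```

The leg is locked in the tube with both spring buttons out through the first pair of holes, as far as my checks show. I released it, lifted the arm clear and handed the job in at about 19.5 s of the 61 s. No verdict is reported.

- **What I did:** I squeezed the rear halves of the buttons flush at 20 N and slid the leg in until the pads met the collar, where the force peaked at about 13–14 N. The buttons were then held under the mouth. I regripped the bare leg about 90 mm behind the buttons and eased it in about 50 mm. The push stayed at about 6–9 N, dropped to 3.9 N as the buttons popped, then rose to 9.3 N. I relaxed the push before opening the fingers.
- **Checks that agreed:**
  - Just after the pop, the close-up showed both buttons standing about 1.8 mm proud of the tube, where full travel is 2 mm.
  - After release they still showed on both sides, about 48 mm past the mouth. Only the first pair of holes can be there.
  - The wrist force is near zero and nothing is gripped. I never went near the bowl, rasp or calipers.
- **Checks that failed or disagreed:**
  - After release, the networks did not find either button in the wrist picture.
  - My rough pixel span across the buttons from that higher, coarser view was 25.5 mm, against the 29 mm expected with both fully out. I trust the close-up more.
  - The seen and felt positions of the mouth differed by about 1.6 mm, which is within the stated calibration error.

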